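Tighten the press stand's clamp bolt with the flipped hex key

TASK

The column clamp of the press stand has worked loose. Take the large L-shaped hex key off its plywood rest, flip it round so that its short arm goes well into the socket of the big bolt on the side of the clamp, and with the long arm as the lever turn the stiff bolt clockwise (as seen facing its socket) until the bolt itself has turned about 20 degrees. Let go and leave the key in the bolt.

Things in the scene. Friction and masses are not known exactly. Their poses are not given: they have to be found in the camera images.
- key_grip (a point): Large black steel L key, 15 mm bar, about 0.35 kg: point on the long arm's centre line 90 mm from the bend, a good hold. x: along the long arm, away from the bend; y: the way the short arm points; z up. Lies flat 30 mm up on a fixed plywood rest; from 25 to 145 mm from the bend the arm is free all round, down to a 5 mm board. Long arm 170 mm. The far smaller key is not used.
- key_tip (a point): Rounded free end of the large key's short arm, on its centre line, 80 mm from the bend's centre; axes as key_grip. At first the long arm points roughly to +y and the short arm roughly back to the robot. Centre of mass: 58 mm from the bend along the long arm, 12 mm towards the short arm.
- bolt_mouth (a point): Mouth of the big bolt's socket, 170 mm up, on the clamp side that faces -y (stand yaw up to 13 deg). y: level, into the socket; x: level, away from the robot; z up; the key fits with its axes like these. Socket 17.5 high, 19.5 wide, 30 mm deep; head 30 mm, standing 34 mm out; stand 290 mm tall, its column within 30 mm of the axis. Long arm's end down = clockwise. The small screw 80 mm higher is not used.
- bolt (a joint): Turn of the big bolt, rad: within 0.05 of 0 at the start, grows clockwise as seen facing the socket. Friction 0.5 N m (6 N at key_grip); stays where left, also under the key's weight. The key first turns some 23 degrees in the socket's play, so swing it down 43 to 50 degrees in all; it may pivot between the fingers or the hand may tilt with it.
Things that resemble listed ones, but are neither listed nor needed, are in the scene too. What is shaped like the part that bears key_grip but yellow is not meant.

How it is judged (in metres and radians):
On the way, in this order (a step that is already met when the one before it is completed fails the run):
1. the short arm is in the bolt's socket, at least 12 mm deep, with the bolt not yet turned (y of key_tip in the frame of bolt_mouth above 0.012 m and x of key_tip in the frame of bolt_mouth between -0.009 and 0.009 m and z of key_tip in the frame of bolt_mouth between -0.009 and 0.009 m and value of joint bolt below 0.2 rad), for 0.1 s.
2. with the short arm in the socket the bolt is turned clockwise to 0.24 rad or more (y of key_tip in the frame of bolt_mouth above 0.012 m and x of key_tip in the frame of bolt_mouth between -0.009 and 0.009 m and z of key_tip in the frame of bolt_mouth between -0.009 and 0.009 m and value of joint bolt above 0.24 rad), for 0.1 s.
At the end, for the whole second after the job is handed in: The bolt stands at 0.24 rad or more clockwise, at rest, and the key is left with its short arm at least 12 mm deep in the socket (its tip within 9 mm of the axis), released (all of step 2 and velocity of joint bolt below 0.05 rad/s); the robot touches nothing.
It fails at once if the bolt is loosened: turned counter-clockwise beyond 0.25 rad (value of joint bolt below -0.25 rad).
It also fails if it takes over 51 s, if anything falls off the work surface, if the arm or the gripper's body presses on something with over 40 N, if the wrist force passes 120 N, or if a joint passes its speed limit or range.

ROBOT

A 6-joint arm with a two-finger parallel gripper is mounted at the origin on the work surface. World frame = base frame: x ahead of the robot, y to its left, z up, the work surface at z = 0. Lengths are in mm, angles in degrees, forces in N, time in s.
With the tool pointing down it reaches from about 275 to 975 mm from the base axis. Payload 8.4 kg.
Tool frame: the origin (TCP) lies midway between the tips of the shut fingers; the grasp point (between the pads) lies 19 mm behind it (robot.tcp_to_grasp is the z of the grasp point in the tool frame, in mm); z points along the fingers, y is the line along which they close (so a half turn about z gives the same grasp; the last joint's range is limited). The gripper opens to 92 mm and grips with 3 to 60 N. Pads are 20 mm wide; open, the fingers measure 128 mm over their backs; the gripper's body (75 mm by 189 mm) begins 69 mm behind the grasp point.
Start: joints at [71.024, 20.225, 93.587, -0, 66.188, -0.138], TCP at [201.816, 591.522, 214.583] pointing down, gripper open.
Joint ranges: [-150.9, 150.9], [-52.94, 120.26], [3.33, 152.33], [-74.26, 254.26], [0, 154.13], [-172.89, 172.89]. Speed limits (degrees/s): [127.2, 127.2, 159.86, 180, 180, 180].

INTERFACE

Orientations are given as a 3x3 rotation matrix whose columns are the frame's x, y, z axes.
In Python, from plant import robot, vision, ticket gives the robot as it stands.
- The arm moves only by the tool step_arm, never from a script. Its argument "increments" is a list of rows, each a list of 6 numbers: the shift along the tool's x, y, z scaled (see below), then the turn, a rotation vector about the tool's x, y, z scaled (see below). In form: [[x, y, z, rx, ry, rz], ...]. A call has 1 to 20 rows; each row shifts and turns the commanded pose from where the row before left it, along the tool's axes as they then stand; what a row does not reach is not made up. The controller multiplies each number of a shift by 200 mm and each number of a turn by 0.5 rad. A row lasts 1/12 s, in which the tool goes at most 41.7 mm and 7.16 degrees, less where a joint would pass 70% of its speed; a pose out of reach is approached as far as the arm can. A call with a number of a shift or a turn outside -1 to 1 is refused whole. A call with a gripper value outside its range is refused whole. "grip" is the opening in per cent of the stroke, from 0 (shut) to 100 (fully open), set as the call begins (left out, the last holds). The fingers move at their own pace and stop on an object; "squeeze" is the grip in N (left out, the last holds). Time passes only in rows, so rows that do not move let the fingers close. It gives the time, the measured TCP pose, the force, the opening and the grip force at its end, in the units of the state.
- robot.state(): the state, without advancing time (a new reading comes with each control period).
- vision.get_image(name): name is "scene" or "top"; returns the picture (480x640x3 uint8, red, green, blue); there is no depth.
- vision.calibration(name): a dict with "fovy" (degrees; the focal length in pixels is half the picture's height over the tangent of half this angle, whatever the lens; pixels are square), "cx", "cy" (the principal point, pixels), "k1" (the pictures are not rectified: a ray, as slopes to the right and down, at radius r is drawn at 1 + k1 r^2 times it, then the intrinsics apply), "rvec" (rotation vector, rad) and "tvec" (3), from world to camera coordinates, as OpenCV has them. Camera axes: x right, y down, z forward; pixel columns grow to the right and rows downward; lengths in mm; the calibration is good to about 2 mm. A picture is of the moment at which its call begins. calibration takes no time and is no camera call.
- ticket.hand_in(): hands the job in; it is judged then, once.
The state is a dict: "time_s": time; "qpos": joint angles; "dq": joint speeds; "effort": joint torques, N m; "ee_pos": TCP position; "ee_rot": TCP orientation; "ft_force": force on the tool from outside, world axes, zero at the start; "wrist_torque": the same for the moment, N m; "grip_width": opening from 0.0 (shut) to 1.0 (fully open); "gripper_force": force on a finger pad.
Only numpy, scipy, OpenCV 4.12 (cv2) and the standard library are available. Lean on these libraries where they do the work, as an engineer would, in place of code of your own. Each camera call takes 0.05 s, during which the arm holds its last target. There are 200 camera calls.

## Working session

There is one attempt and no reset: what is moved stays moved. The work goes in short steps, Python scripts to look and compute and a tool call to move; the robot and the scene stay as the last step left them, time stands still between calls to the robot, and variables do not carry over. Pictures are saved under pics/ and viewed, at most 10 in all, crops included, and the job is handed in when it is done.

Besides the shell and the picture viewer there is one more tool, called as name(argument=value, ...), one argument or row to a line, values as JSON. step_arm: Moves the arm, as the interface text tells. Its arguments: {"type":"object","properties":{"increments":{"type":"array"},"grip":{"type":"number"},"squeeze":{"type":"number"}},"required":["increments"]}

```bash
ls; mkdir -p pics; python3 - <<'E'
from plant import robot, vision
import cv2
for n in("scene","top"):
    im=vision.get_image(n); cv2.imwrite(f"pics/{n}0.png",im[:,:,::-1]); print(n,vision.calibration(n))
s=robot.state(); print(s['time_s'],s['ee_pos'],s['ee_rot'],robot.tcp_to_grasp)
E
```

```text
pics
scene {'fovy': 50.48914520984135, 'cx': 317.24093443089896, 'cy': 233.77289518737004, 'k1': -0.12407736785809366, 'rvec': array([ 1.83582734,  2.02977244, -0.54833288]), 'tvec': array([ 124.33909132, -289.72692057, 1075.76501035])}
top {'fovy': 50.61338313487988, 'cx': 316.1474212819491, 'cy': 233.84858141313788, 'k1': 0.03705229742410774, 'rvec': array([ 2.14901201, -2.15607981,  0.13565774]), 'tvec': array([-71.25535433, 433.28122936, 996.20365475])}
0.1 [201.67598434 591.09835235 213.93398747] [[-9.46437159e-01  3.22887828e-01 -3.93701228e-04]
 [ 3.22888068e-01  9.46436410e-01 -1.19028764e-03]
 [-1.17162128e-05 -1.25365388e-03 -9.99999214e-01]] -18.700000000000003
```

View pics/scene0.png

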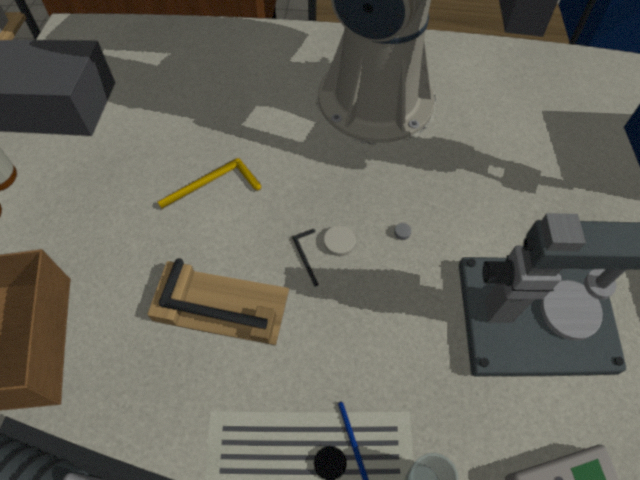

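View pics/top0.png

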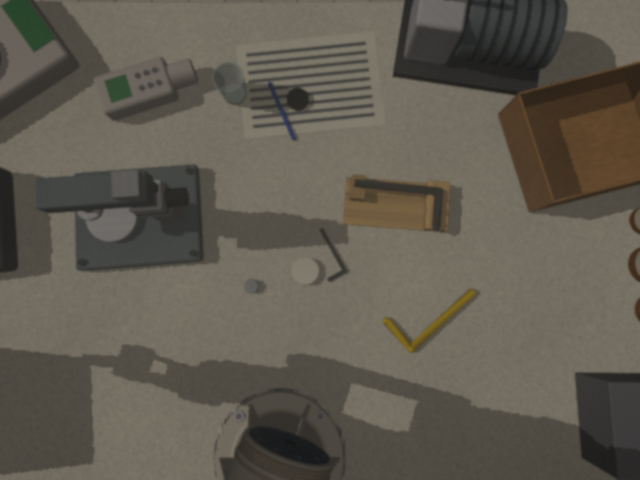

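Scene view: the large black L key lies on the plywood rest, with short tip (180,262), bend (165,302) and long end (265,323). The bolt head is at about (495,271) and the stand base spans (460–625, 258–375). Top view: the key's bend is (440,187), long end (357,184) and short tip (437,228), and the bolt head is about (178,196).

L-shaped candidates in the scene view are the black one on plywood (165,302), the small black one (295,238) and the yellow one (238,162). The first fits: black, large and on the rest. I'll confirm it in an enlarged crop.

```bash
cat > h.py <<'E'
import numpy as np, cv2
from plant import vision
def cam(n):
    c=vision.calibration(n); f=240/np.tan(np.radians(c['fovy'])/2)
    K=np.array([[f,0,c['cx']],[0,f,c['cy']],[0,0,1.]])
    return K,np.array([c['k1'],0,0,0,0.]),cv2.Rodrigues(c['rvec'])[0],c['tvec']
def ray(n,p):
    K,D,R,t=cam(n); u=cv2.undistortPoints(np.array([[p]],float),K,D)[0,0]
    return -R.T@t, R.T@np.array([u[0],u[1],1.])
def onz(n,p,z):
    o,d=ray(n,p); return o+d*(z-o[2])/d[2]
def tri(ps,pt):
    o1,d1=ray('scene',ps);o2,d2=ray('top',pt)
    s=np.linalg.lstsq(np.c_[d1,-d2],o2-o1,rcond=None)[0]
    a,b=o1+s[0]*d1,o2+s[1]*d2
    return (a+b)/2,np.linalg.norm(a-b)
def proj(n,X):
    K,D,R,t=cam(n); return cv2.projectPoints(np.array(X,float).reshape(-1,3),cv2.Rodrigues(R)[0],t,K,D)[0][:,0]
E
python3 - <<'E'
import cv2,numpy as np
s=cv2.imread('pics/scene0.png');t=cv2.imread('pics/top0.png')
def crop(im,x,y,w=160,h=120):
    return cv2.resize(np.clip(im[y:y+h,x:x+w]*1.6,0,255).astype('uint8'),(400,300),interpolation=cv2.INTER_CUBIC)
o=np.vstack([np.hstack([crop(s,140,235),crop(t,335,140)]),np.hstack([crop(s,450,210),crop(t,100,140)])])
cv2.imwrite('pics/crop1.png',o)
E
```

```text
(no output)
```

View pics/crop1.png

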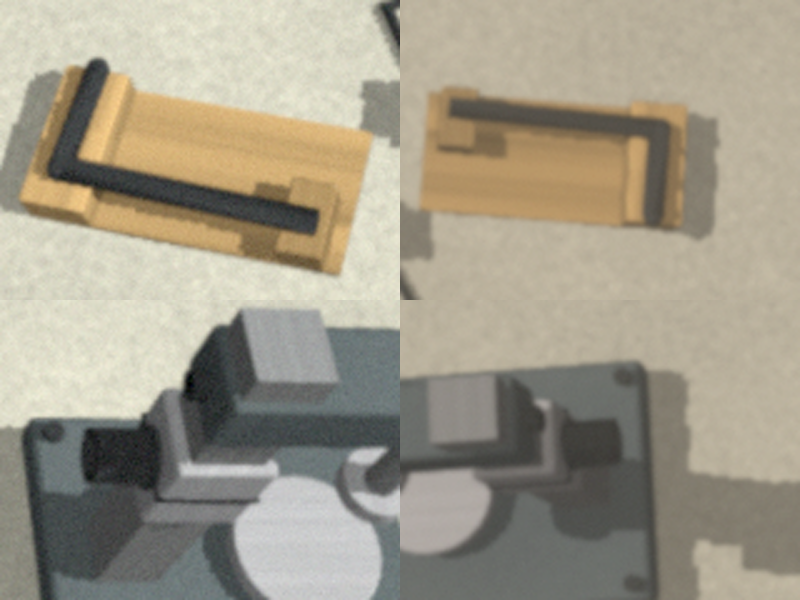

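The crop confirms it: the large black key sits on the plywood cradle, with a black round bolt head on the -y side of the clamp. The mouth edge is at scene (483.6,272.4) and top (188,196.8).

```bash
python3 - <<'E'
from h import *
np.set_printoptions(precision=1,suppress=True)
for n,a,b in [('tip',(179.8,259.5),(436.2,229.6)),('bend',(164.8,301),(437.8,190.8)),('end',(267,323),(355,182.8)),
  ('mouth',(483.6,272.4),(188,196.8)),('headroot',(512.8,272.8),(164,198))]:
    z=37 if n in('tip','bend','end') else 170
    print(n,*tri(a,b),onz('scene',a,z),onz('top',b,z))
# stand base corners in top (z~15)
for p in [(197,166),(202,262),(76,173),(80,270)]: print(p,onz('top',p,15))
for p in [(460,259),(472,375),(624,374)]: print(p,onz('scene',p,15))
print(ray('scene',(300,200))[0],ray('top',(300,200))[0])
E
```

```text
tip [ 439.4 -311.6   36.8] 1.5588788921348062 [ 439.5 -310.7   37. ] [ 439.6 -312.4   37. ]
bend [ 517.3 -316.5   42.1] 0.9598147891603137 [ 515.3 -317.8   37. ] [ 518.5 -318.2   37. ]
end [ 535.1 -150.2   39.4] 2.5857677498154974 [ 534.1 -149.3   37. ] [ 535.8 -151.7   37. ]
mouth [481.1 151.2 168.1] 0.2667156145949718 [482.  150.4 170. ] [480.7 150.8 170. ]
headroot [478.6 192.  169.6] 1.2607846277398893 [478.9 191.2 170. ] [478.7 192.5 170. ]
(197, 166) [577.7 174.3  15. ]
(202, 262) [378.  158.9  15. ]
(76, 173) [563.  422.2  15. ]
(80, 270) [363.1 402.8  15. ]
(460, 259) [380.  159.6  15. ]
(472, 375) [580.3 172.2  15. ]
(624, 374) [562.7 422.3  15. ]
[799.7 -43.6 784.3] [ 300.6  -76.4 1043.6]
```

step_arm(
  increments=[
    [0,0,-0.2,0,0,0],
    [0,0,-0.2,0,0,0],
    [0,0,-0.2,0,0,0],
    [0,0,-0.2,0,0,0],
    [-0.13,-0.152,0,0,0,0],
    [-0.13,-0.152,0,0,0,0],
    [-0.13,-0.152,0,0,0,0],
    [-0.13,-0.152,0,0,0,0],
    [-0.13,-0.152,0,0,0,0],
    [-0.13,-0.152,0,0,0,0],
    [-0.13,-0.152,0,0,0,0],
    [-0.13,-0.152,0,0,0,0],
    [-0.13,-0.152,0,0,0,0],
    [-0.13,-0.152,0,0,0,0],
    [-0.13,-0.152,0,0,0,0],
    [-0.13,-0.152,0,0,0,0],
    [-0.13,-0.152,0,0,0,0],
    [-0.13,-0.152,0,0,0,0],
    [-0.13,-0.152,0,0,0,0],
    [-0.13,-0.152,0,0,0,0],
  ],
  grip=100,
)

```text
time_s: 1.77
ee_pos: [438.5, -5.2, 374.6]
ee_rot: [[-0.946, 0.323, 0.0], [0.323, 0.946, 0.0], [-0.0, 0.0, -1.0]]
ft_force: [0.8, 0.4, 0.1]
grip_width: 1.0
gripper_force: 0.0
```

step_arm(
  increments=[
    [-0.13,-0.152,0,0,0,0],
    [-0.13,-0.152,0,0,0,0],
    [-0.13,-0.152,0,0,0,0],
    [-0.13,-0.152,0,0,0,0],
    [-0.13,-0.152,0,0,0,0],
    [0,0,0,0,0,0.245],
    [0,0,0,0,0,0.245],
    [0,0,0,0,0,0.245],
    [0,0,0,0,0,0.245],
    [0,0,0,0,0,0.245],
    [0,0,0,0,0,0.245],
    [0,0,0,0,0,0.245],
    [0,0,0,0,0,0.245],
    [0,0,0,0,0,0.245],
    [0,0,0,0,0,0.245],
    [0,0,0,0,0,0.245],
    [0,0,0,0,0,0],
  ],
)

```text
time_s: 3.18
ee_pos: [512.3, -188.9, 374.3]
ee_rot: [[0.111, 0.994, -0.001], [0.994, -0.111, 0.0], [0.0, -0.001, -1.0]]
ft_force: [-1.4, 0.3, -0.3]
grip_width: 1.002
gripper_force: 0.0
```

```bash
cat >> h.py <<'E'
from plant import robot
from scipy.spatial.transform import Rotation as Rn
def delta(P,R):
    s=robot.state(); R0=np.array(s['ee_rot'])
    return R0.T@(np.array(P)-s['ee_pos'])/200, Rn.from_matrix(R0.T@R).as_rotvec()/.5
def toolR(yaw,tilt=0):
    # tool y horizontal at world yaw (deg), z down; tilt turns the tool about its y
    c,s=np.cos(np.radians(yaw)),np.sin(np.radians(yaw))
    y=np.array([c,s,0]);z=np.array([0,0,-1.]);R=np.c_[np.cross(y,z),y,z]
    return R@Rn.from_euler('y',tilt,degrees=True).as_matrix()
E
python3 - <<'E'
from h import *
np.set_printoptions(precision=3,suppress=True)
s=robot.state();print(s['time_s'],s['ee_pos'],s['qpos'],s['ft_force'])
print(delta([527,-227.5,19],toolR(-6)))
E
```

```text
3.1833 [ 512.255 -188.909  374.259] [-20.401   6.505  91.265   0.001  82.268 -14.029] [-1.41   0.339 -0.305]
(array([-0.184,  0.096,  1.776]), array([-0.001, -0.   , -0.013]))
```

step_arm(
  increments=[
    [-0.046,0.024,0.18,0,0,0],
    [-0.046,0.024,0.18,0,0,0],
    [-0.046,0.024,0.18,0,0,0],
    [-0.046,0.024,0.18,0,0,-0.013],
    [0,0,0.18,0,0,0],
    [0,0,0.18,0,0,0],
    [0,0,0.18,0,0,0],
    [0,0,0.18,0,0,0],
    [0,0,0.12,0,0,0],
    [0,0,0.07,0,0,0],
    [0,0,0.05,0,0,0],
    [0,0,0,0,0,0],
  ],
)

```text
time_s: 4.18
ee_pos: [526.3, -227.0, 36.5]
ee_rot: [[0.096, 0.995, -0.003], [0.995, -0.096, 0.001], [0.001, -0.003, -1.0]]
ft_force: [-0.8, 0.3, -0.6]
grip_width: 1.0
gripper_force: 0.0
```

```bash
python3 - <<'E'
from h import *
np.set_printoptions(precision=3,suppress=True)
print(delta([527,-227.5,19],toolR(-6)))
s=vision.get_image('scene')[:,:,::-1];t=vision.get_image('top')[:,:,::-1]
def crop(im,x,y,w=160,h=120):
    return cv2.resize(np.clip(im[y:y+h,x:x+w]*1.6,0,255).astype('uint8'),(400,300),interpolation=cv2.INTER_CUBIC)
cv2.imwrite('pics/c2.png',np.hstack([crop(s,140,235),crop(t,335,140)]))
E
```

```text
(array([-0.002,  0.004,  0.088]), array([-0.007, -0.002,  0.017]))
```

View pics/c2.png

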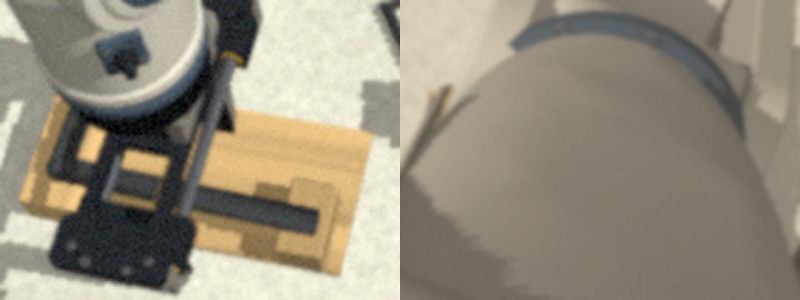

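The fingers straddle the long arm, clear of both blocks. I'll lower and grip.

step_arm(
  increments=[
    [0,0,0.05,0,0,0.017],
    [0,0,0.038,0,0,0],
    [0,0,0,0,0,0],
  ],
)

```text
time_s: 4.53
ee_pos: [527.1, -227.4, 20.1]
ee_rot: [[0.107, 0.994, -0.001], [0.994, -0.107, 0.0], [0.0, -0.001, -1.0]]
ft_force: [0.0, 0.8, -0.3]
grip_width: 1.005
gripper_force: 0.0
```

step_arm(
  increments=[
    [0,0,0,0,0,0],
    [0,0,0,0,0,0],
    [0,0,0,0,0,0],
    [0,0,0,0,0,0],
    [0,0,0,0,0,0],
    [0,0,0,0,0,0],
    [0,0,0,0,0,0],
    [0,0,0,0,0,0],
    [0,0,0,0,0,0],
    [0,0,0,0,0,0],
    [0,0,0,0,0,0],
    [0,0,0,0,0,0],
  ],
  grip=0,
  squeeze=60,
)

```text
time_s: 5.53
ee_pos: [527.6, -227.6, 21.0]
ee_rot: [[0.107, 0.994, -0.0], [0.994, -0.107, 0.0], [0.0, -0.0, -1.0]]
ft_force: [-1.6, 0.2, 0.8]
grip_width: 0.154
gripper_force: 60.1
```

step_arm(
  increments=[
    [0,0,-0.04,0,0,0],
    [0,0,-0.1,0,0,0],
    [0,0,-0.16,0,0,0],
    [0,0,-0.16,0,0,0],
    [0,0,-0.16,0,0,0],
    [0.1,0.01,-0.05,0,0,0],
    [0.16,0.013,0,0,0,0],
    [0.16,0.013,0,0,0,0],
    [0.16,0.013,0,0,0,0],
    [0.16,0.013,0,0,0,0],
    [0.16,0.013,0,0,0,0],
    [0.08,0.01,0,0,0,0],
    [0,0,0,0,0,0.1],
    [0,0,0,0,0,0.2],
    [0,0,0,0,0,0.2],
    [0,0,0,0,0,0.2],
    [0,0,0,0,0,0.2],
    [0,0,0,0,0,0.2],
    [0,0,0,0,0,0.2],
    [0,0,0,0,0,0.2],
  ],
)

```text
time_s: 7.2
ee_pos: [565.1, -34.5, 155.1]
ee_rot: [[0.759, 0.651, -0.001], [0.651, -0.759, 0.0], [-0.0, -0.0, -1.0]]
ft_force: [-0.2, -0.2, -3.2]
grip_width: 0.158
gripper_force: 60.0
```

step_arm(
  increments=[
    [0,0,0,0,0,0.2],
    [0,0,0,0,0,0.2],
    [0,0,0,0,0,0.2],
    [0,0,0,0,0,0.2],
    [0,0,0,0,0,0.2],
    [0,0,0,0,0,0.2],
    [0,0,0,0,0,0.1],
    [0,0,0,0,0,0],
    [0,0,0,0,0,0],
  ],
)

```text
time_s: 7.95
ee_pos: [565.3, -34.6, 155.1]
ee_rot: [[0.998, 0.065, -0.0], [0.065, -0.998, -0.0], [-0.0, 0.0, -1.0]]
ft_force: [0.0, 1.0, -3.5]
grip_width: 0.16
gripper_force: 60.0
```

```bash
python3 - <<'E'
from h import *
np.set_printoptions(precision=3,suppress=True)
s=robot.state();print(s['time_s'],s['ee_pos'],s['qpos'],s['ft_force'],s['wrist_torque'])
print(delta([578.3,47.6,153],toolR(-86)))
s=vision.get_image('scene')[:,:,::-1];t=vision.get_image('top')[:,:,::-1]
cv2.imwrite('pics/s3.png',s);cv2.imwrite('pics/t3.png',t)
def crop(im,x,y,w=220,h=165):
    return cv2.resize(np.clip(im[y:y+h,x:x+w]*1.6,0,255).astype('uint8'),(800,600),interpolation=cv2.INTER_CUBIC)[:,:]
cv2.imwrite('pics/c3.png',crop(s,330,200))
E
```

```text
7.95 [565.322 -34.565 155.145] [ -3.649  18.787 104.066  -0.004  57.162  82.615] [ 0.022  0.956 -3.505] [-0.047  0.07   0.02 ]
(array([ 0.092, -0.406,  0.011]), array([ 0.   ,  0.001, -0.009]))
```

View pics/c3.png

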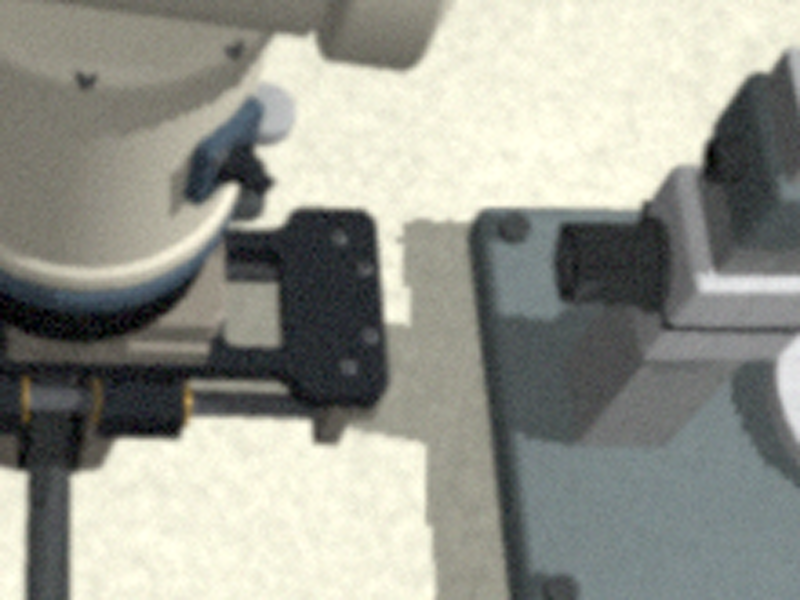

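The scene crop shows the key held, with the long arm coming out at (48,540) in the crop. The short arm is hidden by the hand. I'll check its droop from the visible end and see what the top view offers.

```bash
python3 - <<'E'
from h import *
np.set_printoptions(precision=1,suppress=True)
K=np.array([565.3,-34.6,172.4]);x=np.array([.998,.065,0]);y=np.array([-.065,.998,0])
pts=[K,K+80*x,K-90*x,K-90*x+80*y]
s=cv2.imread('pics/s3.png');t=cv2.imread('pics/t3.png')
for n in('scene','top'):print(n,proj(n,pts))
for d in(-8,-4,0,4,8):
  a=np.radians(d);print(d,proj('scene',[K+80*(x*np.cos(a)+np.array([0,0,1])*np.sin(a))]))
e=np.clip(s[300:420,270:430]*1.6,0,255).astype('uint8');e=cv2.resize(e,(800,600))[:, :400]
p=proj('top',pts)[3].astype(int);f=np.clip(t[max(p[1]-75,0):p[1]+75,max(p[0]-50,0):p[0]+50]*1.6,0,255).astype('uint8')
f=cv2.resize(f,(400,600));print(p)
cv2.imwrite('pics/c4.png',np.hstack([e,f]))
E
```

```text
scene [[343.2 317.7]
 [342.3 380.1]
 [343.9 255.2]
 [402.7 256.9]]
top [[294.1 149.2]
 [291.2 105.7]
 [297.3 199.1]
 [251.5 202.2]]
-8 [[342.  381.7]]
-4 [[342.1 381. ]]
0 [[342.3 380.1]]
4 [[342.5 378.7]]
8 [[342.8 377.1]]
[251 202]
```

View pics/c4.png

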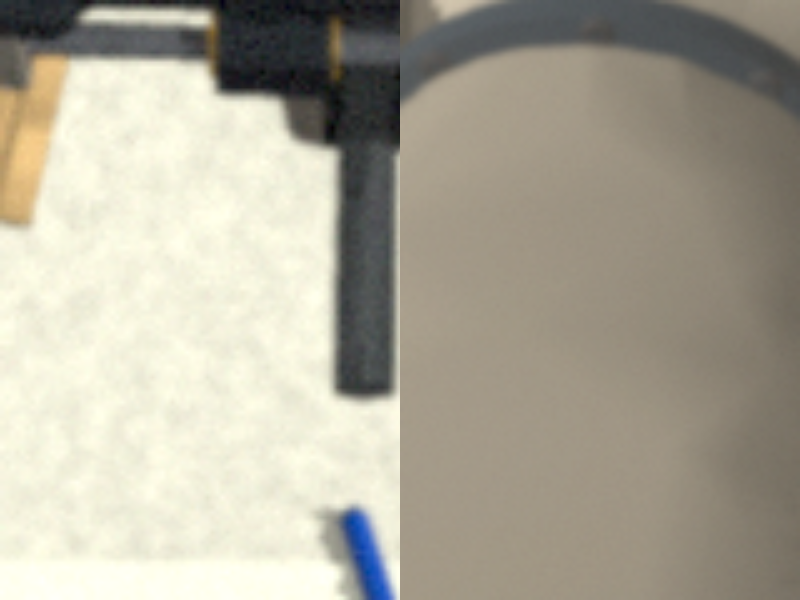

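The long end is at scene (342.8,378), about 2 px from the prediction, so the bend could be drooping slightly. The top view is blocked by the arm. I'll turn the hand back 80° for a moment to see the bend and tip.

step_arm(
  increments=[
    [0,0,0,0,0,-0.2],
    [0,0,0,0,0,-0.2],
    [0,0,0,0,0,-0.2],
    [0,0,0,0,0,-0.2],
    [0,0,0,0,0,-0.2],
    [0,0,0,0,0,-0.2],
    [0,0,0,0,0,-0.2],
    [0,0,0,0,0,-0.2],
    [0,0,0,0,0,-0.2],
    [0,0,0,0,0,-0.2],
    [0,0,0,0,0,-0.2],
    [0,0,0,0,0,-0.2],
    [0,0,0,0,0,-0.2],
    [0,0,0,0,0,-0.2],
    [0,0,0,0,0,0],
    [0,0,0,0,0,0],
  ],
)

```text
time_s: 9.38
ee_pos: [565.5, -34.5, 155.0]
ee_rot: [[0.11, 0.994, -0.0], [0.994, -0.11, 0.0], [0.0, -0.0, -1.0]]
ft_force: [0.1, 0.6, -2.1]
grip_width: 0.156
gripper_force: 60.0
```

```bash
python3 - <<'E'
from h import *
np.set_printoptions(precision=2,suppress=True)
st=robot.state();R=np.array(st['ee_rot']);print(st['time_s'],st['ee_pos'],R[:,0])
K=st['ee_pos']+np.array([0,0,17.3]);x=R[:,0]*[1,1,0];y=np.array([-x[1],x[0],0])
s=vision.get_image('scene')[:,:,::-1];cv2.imwrite('pics/s5.png',s)
for d in(-4,-2,0,2,4):
  a=np.radians(d);X=x*np.cos(a)+np.array([0,0,1])*np.sin(a)
  print(d,*proj('scene',[K+78*X,K-92*X,K-92*X+80*y]))
p=proj('scene',[K])[0].astype(int)-[90,60];print(p)
e=np.clip(s[p[1]:p[1]+120,p[0]:p[0]+160]*1.8,0,255).astype('uint8')
cv2.imwrite('pics/c5.png',cv2.resize(e,(800,600),interpolation=cv2.INTER_CUBIC))
E
```

```text
9.3833 [565.52 -34.53 155.01] [0.11 0.99 0.  ]
-4 [403.06 331.09] [272.98 301.94] [287.72 248.3 ]
-2 [403.48 330.39] [273.05 302.87] [287.72 249.4 ]
0 [403.84 329.68] [273.2  303.82] [287.8  250.51]
2 [404.13 328.94] [273.43 304.77] [287.96 251.63]
4 [404.34 328.19] [273.74 305.73] [288.2  252.75]
[253 257]
```

View pics/c5.png

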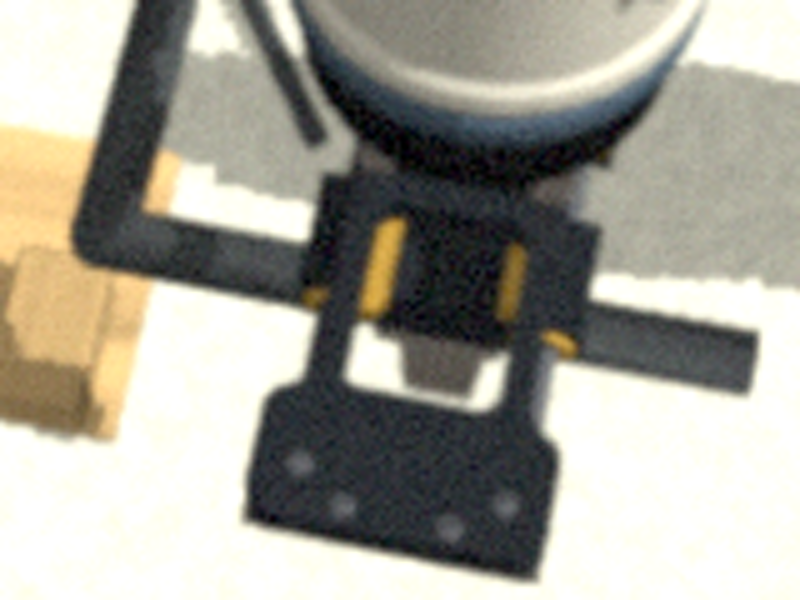

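The bend is at scene (274.2,303.8) and the end at (403.4,329.4). Both match the no-droop prediction, (273.2,303.8) and (403.8,329.7), so the key is level within about 1° and the bend is about 91 mm from the grip. I'll turn back and go to the pre-insert pose.

step_arm(
  increments=[
    [0,0,0,0,0,0.2],
    [0,0,0,0,0,0.2],
    [0,0,0,0,0,0.2],
    [0,0,0,0,0,0.2],
    [0,0,0,0,0,0.2],
    [0,0,0,0,0,0.2],
    [0,0,0,0,0,0.2],
    [0,0,0,0,0,0.2],
    [0,0,0,0,0,0.2],
    [0,0,0,0,0,0.2],
    [0,0,0,0,0,0.2],
    [0,0,0,0,0,0.2],
    [0,0,0,0,0,0.2],
    [0,0,0,0,0,0.18],
    [0.02,-0.12,0,0,0,0],
    [0.04,-0.16,0,0,0,0],
    [0.04,-0.16,0.01,0,0,0],
    [0,-0.04,0,0,0,0],
    [0,0,0,0,0,0],
  ],
)

```text
time_s: 11.02
ee_pos: [578.5, 64.7, 152.9]
ee_rot: [[0.997, 0.074, -0.0], [0.074, -0.997, 0.0], [-0.0, -0.0, -1.0]]
ft_force: [0.9, -0.4, -2.6]
grip_width: 0.155
gripper_force: 60.0
```

```bash
python3 - <<'E'
from h import *
np.set_printoptions(precision=4,suppress=True)
s=robot.state();print(s['time_s'],s['ee_pos'],s['qpos'],s['ft_force'],s['wrist_torque'])
print(delta([579.1,62.6,152.7],toolR(-86)))
s=vision.get_image('scene')[:,:,::-1];cv2.imwrite('pics/s6.png',s)
e=np.clip(s[180:330,380:580]*1.8,0,255).astype('uint8')
cv2.imwrite('pics/c6.png',cv2.resize(e,(800,600),interpolation=cv2.INTER_CUBIC))
E
```

```text
11.0167 [578.4513  64.6908 152.8655] [  6.2225  20.2375 102.2387   0.0211  57.5309  91.9687] [ 0.9464 -0.4364 -2.6477] [-0.0078  0.0014  0.0409]
(array([0.0025, 0.0107, 0.0008]), array([-0.0006,  0.0003,  0.0085]))
```

View pics/c6.png

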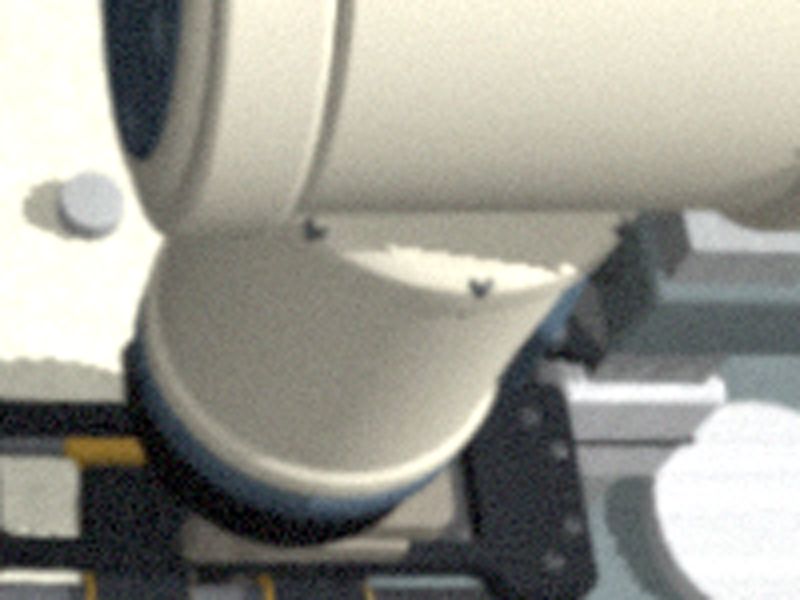

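The hand hides the mouth, so I'll insert in small steps and watch the force.

step_arm(
  increments=[
    [0.003,-0.03,0,0,0,0.0085],
    [0,-0.03,0,0,0,0],
    [0,-0.02,0,0,0,0],
    [0,-0.02,0,0,0,0],
    [0,0,0,0,0,0],
  ],
)

```text
time_s: 11.48
ee_pos: [577.6, 82.9, 153.0]
ee_rot: [[0.998, 0.069, 0.0], [0.069, -0.998, 0.0], [0.0, -0.0, -1.0]]
ft_force: [0.7, -0.2, -2.4]
grip_width: 0.158
gripper_force: 60.0
```

step_arm(
  increments=[
    [0,-0.015,0,0,0,0],
    [0,-0.015,0,0,0,0],
    [0,0,0,0,0,0],
  ],
)

```text
time_s: 11.73
ee_pos: [577.3, 89.0, 153.0]
ee_rot: [[0.998, 0.069, 0.0], [0.069, -0.998, 0.0], [0.0, -0.0, -1.0]]
ft_force: [-0.5, -0.1, -3.5]
grip_width: 0.157
gripper_force: 60.0
```

step_arm(
  increments=[
    [0,-0.015,0,0,0,0],
    [0,-0.015,0,0,0,0],
    [0,0,0,0,0,0],
  ],
)

```text
time_s: 11.98
ee_pos: [576.8, 95.1, 153.0]
ee_rot: [[0.998, 0.069, 0.0], [0.069, -0.998, 0.0], [0.0, -0.0, -1.0]]
ft_force: [-0.0, -0.1, -3.2]
grip_width: 0.158
gripper_force: 60.0
```

step_arm(
  increments=[
    [0,-0.015,0,0,0,0],
    [0,-0.015,0,0,0,0],
    [0,0,0,0,0,0],
  ],
)

```text
time_s: 12.23
ee_pos: [576.4, 101.2, 153.0]
ee_rot: [[0.998, 0.069, 0.0], [0.069, -0.998, 0.0], [0.0, -0.0, -1.0]]
ft_force: [0.4, -0.5, -2.3]
grip_width: 0.156
gripper_force: 60.0
```

step_arm(
  increments=[
    [0,-0.015,0,0,0,0],
    [0,-0.01,0,0,0,0],
    [0,0,0,0,0,0],
  ],
)

```text
time_s: 12.48
ee_pos: [576.1, 106.0, 153.0]
ee_rot: [[0.998, 0.069, 0.0], [0.069, -0.998, 0.0], [0.0, -0.0, -1.0]]
ft_force: [0.3, 0.4, -3.2]
grip_width: 0.155
gripper_force: 60.0
```

step_arm(
  increments=[
    [0,-0.01,0,0,0,0],
    [0,0,0,0,0,0],
  ],
)

```text
time_s: 12.65
ee_pos: [576.0, 107.8, 153.0]
ee_rot: [[0.998, 0.069, 0.0], [0.069, -0.998, 0.0], [0.0, -0.0, -1.0]]
ft_force: [-1.1, 0.4, -2.2]
grip_width: 0.159
gripper_force: 60.0
```

The tip is about 25 mm deep with no side force. Now I'll swing about the bolt axis, half first.

step_arm(
  increments=[
    [-0.0042,0,0.0198,0,-0.0873,0],
    [-0.0042,0,0.0198,0,-0.0873,0],
    [-0.0042,0,0.0198,0,-0.0873,0],
    [-0.0042,0,0.0198,0,-0.0873,0],
    [-0.0042,0,0.0198,0,-0.0873,0],
    [-0.0042,0,0.0198,0,-0.0873,0],
    [-0.0042,0,0.0198,0,-0.0873,0],
    [-0.0042,0,0.0198,0,-0.0873,0],
    [0,0,0,0,0,0],
  ],
)

```text
time_s: 13.4
ee_pos: [565.7, 106.8, 122.0]
ee_rot: [[0.937, 0.069, -0.342], [0.064, -0.998, -0.023], [-0.343, -0.0, -0.939]]
ft_force: [2.5, -0.6, 0.9]
grip_width: 0.157
gripper_force: 60.0
```

```bash
cat > q.py <<'E'
from h import *
np.set_printoptions(precision=2,suppress=True)
s=robot.state();R=np.array(s['ee_rot']);print(s['time_s'],s['qpos'],s['ft_force'],s['wrist_torque'])
print('pivot',s['ee_pos']+R@[-91,0,-17.3],'tip',s['ee_pos']+R@[-91,-80,-17.3],'tilt',np.degrees(np.arctan2(-R[2,0],np.hypot(*R[:2,0]))))
E
python3 q.py
```

```text
13.4 [ 9.38 33.01 88.87  1.91 78.1  94.72] [ 2.49 -0.6   0.86] [ 0.15 -0.37 -0.05]
pivot [486.38 101.37 169.51] tip [480.89 181.18 169.52] tilt 20.062736260914978
```

step_arm(
  increments=[
    [-0.0042,0,0.0198,0,-0.0873,0],
    [-0.0042,0,0.0198,0,-0.0873,0],
    [-0.0042,0,0.0198,0,-0.0873,0],
    [-0.0042,0,0.0198,0,-0.0873,0],
    [0,0,0,0,0,0],
  ],
)

```text
time_s: 13.82
ee_pos: [556.3, 106.1, 108.8]
ee_rot: [[0.864, 0.069, -0.499], [0.059, -0.998, -0.034], [-0.5, 0.0, -0.866]]
ft_force: [4.3, -0.6, 1.0]
grip_width: 0.154
gripper_force: 60.0
```

```bash
python3 q.py
```

```text
13.8167 [ 9.03 39.18 83.22  2.54 87.49 94.31] [ 4.26 -0.59  1.04] [ 0.11 -0.69 -0.09]
pivot [486.24 101.26 169.31] tip [480.76 181.08 169.3 ] tilt 29.979778876163955
```

step_arm(
  increments=[
    [-0.0042,0,0.0198,0,-0.0873,0],
    [-0.0042,0,0.0198,0,-0.0873,0],
    [-0.0042,0,0.0198,0,-0.0873,0],
    [-0.0042,0,0.0198,0,-0.0873,0],
    [-0.0042,0,0.0198,0,-0.0873,0],
    [-0.0042,0,0.0198,0,-0.0873,0],
    [-0.0042,0,0.0198,0,-0.0873,0],
    [0,0,0,0,0,0],
    [0,0,0,0,0,0],
  ],
)

```text
time_s: 14.57
ee_pos: [534.9, 104.5, 90.5]
ee_rot: [[0.677, 0.069, -0.733], [0.046, -0.998, -0.051], [-0.735, 0.0, -0.678]]
ft_force: [5.8, -1.5, -1.9]
grip_width: 0.156
gripper_force: 60.0
```

```bash
python3 q.py
```

```text
14.5667 [  8.63  49.66  74.74   3.52 102.79  93.98] [ 5.76 -1.45 -1.94] [-0.05 -1.19  0.01]
pivot [486.06 101.17 169.15] tip [480.56 180.98 169.12] tilt 47.30022605597937
```

```bash
python3 - <<'E'
from h import *
np.set_printoptions(precision=1,suppress=True)
P=np.array([486.06,101.17,169.15]);x=np.array([.9976,.069,0])
for d in(25,35,43,47,52):
  a=np.radians(d);print(d,*proj('scene',[P+168*(x*np.cos(a)-np.array([0,0,1])*np.sin(a))]),*proj('top',[P+168*(x*np.cos(a)-np.array([0,0,1])*np.sin(a))]))
s=vision.get_image('scene')[:,:,::-1];cv2.imwrite('pics/s7.png',s)
e=np.clip(s[250:400,380:580]*1.8,0,255).astype('uint8')
cv2.imwrite('pics/c7.png',cv2.resize(e,(800,600),interpolation=cv2.INTER_CUBIC))
E
```

```text
25 [445.3 397.7] [220.1 124.1]
35 [440.5 391.1] [222.9 135.7]
43 [437.1 383.8] [225.  145.7]
47 [435.5 379.6] [226.  150.9]
52 [433.7 373.7] [227.1 157.6]
```

View pics/c7.png

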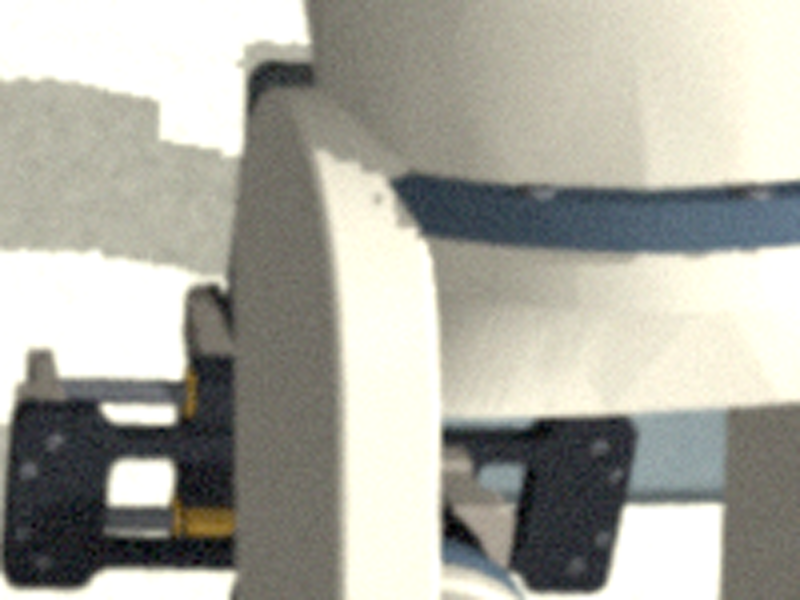

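The robot hides the key here. I'll add a last bit of swing, release, retreat along the fingers, then look.

step_arm(
  increments=[
    [-0.0034,0,0.0158,0,-0.07,0],
    [0,0,0,0,0,0],
    [0,0,0,0,0,0],
    [0,0,0,0,0,0],
  ],
)

```text
time_s: 14.95
ee_pos: [532.5, 104.2, 89.3]
ee_rot: [[0.652, 0.069, -0.755], [0.045, -0.998, -0.052], [-0.757, 0.001, -0.654]]
ft_force: [7.4, -1.8, -2.5]
grip_width: 0.159
gripper_force: 60.0
```

step_arm(
  increments=[
    [0,0,0,0,0,0],
    [0,0,0,0,0,0],
    [0,0,0,0,0,0],
    [0,0,0,0,0,0],
    [0,0,0,0,0,0],
    [0,0,0,0,0,0],
  ],
  grip=55,
)

```text
time_s: 15.45
ee_pos: [530.8, 104.5, 89.8]
ee_rot: [[0.648, 0.069, -0.759], [0.045, -0.998, -0.053], [-0.761, 0.0, -0.649]]
ft_force: [0.1, -0.1, -0.3]
grip_width: 0.543
gripper_force: 0.0
```

step_arm(
  increments=[
    [0,0,-0.05,0,0,0],
    [0,0,-0.1,0,0,0],
    [0,0,-0.15,0,0,0],
    [0,0,-0.15,0,0,0],
    [0,0,-0.15,0,0,0],
    [0,0,-0.15,0,0,0],
    [0,0,-0.1,0,0,0],
    [0,0,0,0,0,0],
  ],
)

```text
time_s: 16.12
ee_pos: [663.0, 113.5, 202.9]
ee_rot: [[0.652, 0.069, -0.755], [0.045, -0.998, -0.052], [-0.757, -0.0, -0.653]]
ft_force: [0.2, -0.4, -0.2]
grip_width: 0.549
gripper_force: 0.0
```

```bash
python3 q.py; python3 - <<'E'
from h import *
s=vision.get_image('scene')[:,:,::-1];t=vision.get_image('top')[:,:,::-1];cv2.imwrite('pics/s8.png',s);cv2.imwrite('pics/t8.png',t)
f=lambda im,x,y:cv2.resize(np.clip(im[y:y+200,x:x+133]*1.6,0,255).astype('uint8'),(400,600),interpolation=cv2.INTER_CUBIC)
cv2.imwrite('pics/c8.png',np.hstack([f(s,410,220),f(t,130,60)]))
E
```

```text
16.1167 [  7.96  56.75  46.2    3.78 126.12  94.84] [ 0.17 -0.42 -0.19] [ 0.04 -0.24  0.01]
pivot [616.73 110.3  283.06] tip [611.23 190.11 283.08] tilt 49.195033254769896
```

View pics/c8.png

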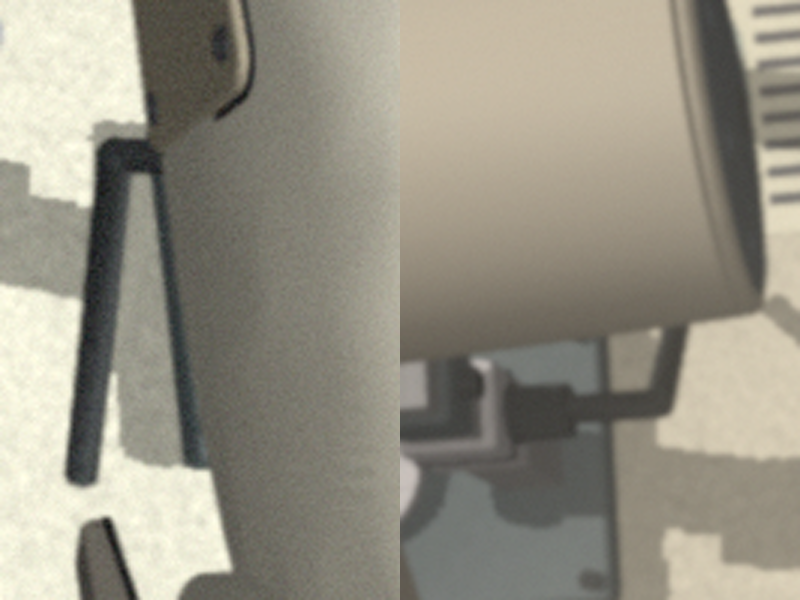

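The key sits in the bolt with the bend at scene (447.7,271) and the end at (437.7,379). That is about 46° down: 23° of play plus roughly 23° of bolt turn. In the top view the mouth is about 55 mm from the bend, so the tip is about 25 mm deep. The hand is clear and the force is zero, so I'll hand in.

```bash
python3 -c "
from plant import ticket
print(ticket.hand_in())"
```

```text
the job is handed in; nothing more can be done
None
```

The job is handed in, with no verdict returned: the key is left about 25 mm deep in the big bolt's socket and released, and the bolt is turned clockwise by about 23 degrees (0.4 rad), estimated from the camera image.

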